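# Empty the two-chamber deburring barrel into its divided drawer

### The job

Empty the deburring barrel without mixing its two batches: first set the orange divider into the slotted bar of the pulled-out drawer, every tooth in its own slot and fully down, then push the drawer fully home under the barrel, and then turn the barrel until its port faces straight down and all four rollers have dropped into the drawer, steel on one side of the divider and brass on the other. Leave the port facing down, the drawer home and the divider seated, and do not disturb the other things on the bench.

Things in the scene. Friction and masses are not known exactly. Their poses are not given: they have to be found in the camera images.
- stand: Barrel cradle, fixed: steel base plate 8 mm thick (x -125 to 125, y -250 to 110 mm) and two blue uprights at x = -106 and +106 mm (12 mm thick, 50 mm wide in y, tops 193 mm above the bench). Origin on the bench straight below the barrel's middle. x runs along the barrel's axis (away from the robot at yaw 0), y level across it, z up.
- barrel_mid (a point): Centre of the barrel, on its axis, 168 mm above the bench; its x is the axis, its z points out through the port. Blue barrel, 174 mm long, outer radius 68, inner 62 mm, split by a disc in the middle (x = 0) into two chambers: two steel rollers in the one at -x, two brass in the one at +x.
- port (a point): Middle of the barrel's open port, 68 mm from the axis; z points out of it. 69 mm wide with yellow edges, it runs the barrel's whole length and serves both chambers.
- barrel (a joint): Turning of the barrel about the stand's x axis, rad: 0 = port straight up, +3.14 or -3.14 = port straight down (limits -3.7 and 3.7). Growing values carry the barrel's top towards the stand's -y. It may be turned either way, stays where it is left, and takes about 0.35 N m to turn (some 4 N on a spoke).
- wheel_hub (a point): Centre of the spoke wheel fixed to the barrel, 155 mm to -x of the barrel's middle, 168 mm above the bench; axes as barrel_mid. Four radial spokes with red ends, round bars 14 mm thick (red ends look 17), lie in its plane x = 0 along +z (the port's direction), +y, -z and -y and reach 120 mm from the axis. Hub radius 22 mm. 36 mm lie free between a spoke and the upright.
- drawer (a joint): How far the drawer is pulled out, m: 0 = fully home under the barrel (hard stop), about 0.15 at the start; it opens along the stand's -y. About 3 N of friction.
- drawer_mid (a point): Middle of the drawer's inner floor, 13 mm above the bench; axes as the stand's. Grey open drawer, inside 182 mm (x) by 158 mm (y), walls 5 mm thick, rim 45 mm above this point.
- slot_row (a point): Point 20 mm above drawer_mid, in the top face of a black bar, 24 (x) by 118 (y) by 20 mm high, with six through slots 11.5 (x) by 13.5 mm (y) in a row along y, 19 mm apart centre to centre. The bar's middle is at x = 0 but it is clamped up to 5 mm either way along y from this point: its place is not reported; find it by sight or feel. Light forces do not shift it.
- drawer_handle (a point): Middle of the drawer's red handle bar: round, 14 mm thick, 90 mm long along the stand's x, 55 mm outside the drawer's -y wall, 45 mm above the bench, on two steel arms at its ends.
- divider: Orange divider, loose, upright; origin mid-underside (tooth tips), y along its length. Strip 10 mm thick (x), 144 long, 20 to 75 mm up; below it six teeth 8.5 (x) by 10.5 mm (y), 19 mm apart, symmetric; at y = -69 and 69 mm foot plates 38 (x) by 6 by 26 mm high, level with the tips. Either way round fits. Seated: tips on the drawer's floor, feet beyond the bar's ends, top 12 mm under the barrel. About 150 g.
- steel_roller0: Steel roller, a plain cylinder 28 mm in diameter and 50 mm long; origin at its centre, x along its axis. 150 g. Starts inside the barrel.
- steel_roller1: Steel roller, a plain cylinder 28 mm in diameter and 50 mm long; origin at its centre, x along its axis. 150 g. Starts inside the barrel.
- brass_roller0: Brass roller, a plain cylinder 28 mm in diameter and 50 mm long; origin at its centre, x along its axis. 150 g. Starts inside the barrel.
- brass_roller1: Brass roller, a plain cylinder 28 mm in diameter and 50 mm long; origin at its centre, x along its axis. 150 g. Starts inside the barrel.
- wrench: Bystander, loose: open-ended wrench. Leave it alone.
- screwdriver: Bystander, loose: screwdriver. Leave it alone.
- spray_can: Bystander, loose: green spray can. Leave it alone.
- compound_jar: Bystander, loose: jar with a black lid. Leave it alone.
- mug: Bystander, loose: blue mug. Leave it alone.
- brush: Bystander, loose: brush. Leave it alone.

How it is judged:
On the way, in this order (a step that is already met when the one before it is completed fails the run):
1. the divider is fully down in the slots of the drawer (z of divider in the frame of drawer_mid below 0.005 m and x of divider in the frame of drawer_mid between -0.005 and 0.005 m and y of divider in the frame of drawer_mid between -0.01 and 0.01 m and angle between divider's own z axis and vertical below 0.07 rad and angle between the y axis of divider and the y axis of drawer_mid, either way round below 0.07 rad), for 0.2 s.
2. the drawer is fully home with the divider still seated (all of step 1 and value of joint drawer below 0.006 m), for 0.2 s.
3. the port faces down and all four rollers have dropped into the drawer, each batch on its own side (angle between barrel_mid's own z axis and vertical above 2.7916 rad and x of steel_roller0 in the frame of drawer_mid between -0.092 and -0.012 m and y of steel_roller0 in the frame of drawer_mid between -0.08 and 0.08 m and z of each of steel_roller0, steel_roller1, brass_roller0, brass_roller1 in the frame of drawer_mid below 0.075 m and x of steel_roller1 in the frame of drawer_mid between -0.092 and -0.012 m and y of steel_roller1 in the frame of drawer_mid between -0.08 and 0.08 m and x of brass_roller0 in the frame of drawer_mid between 0.012 and 0.092 m and y of brass_roller0 in the frame of drawer_mid between -0.08 and 0.08 m and x of brass_roller1 in the frame of drawer_mid between 0.012 and 0.092 m and y of brass_roller1 in the frame of drawer_mid between -0.08 and 0.08 m and value of joint drawer below 0.006 m), for 0.2 s.
At the end, for the whole second after the job is handed in: Divider seated (teeth within 5 mm of the floor, 5 mm across, 10 mm along, square within 4 degrees); drawer home within 6 mm; steel rollers at rest in its -x half, brass in its +x half; port down within 20 degrees, barrel still (all of step 1 and all of step 3 and velocity of joint barrel between -0.1 and 0.1 rad/s and linear speed of each of steel_roller0, steel_roller1, brass_roller0, brass_roller1 below 0.05 m/s); the robot touches nothing.
It fails at once if a bystander is shifted by more than 30 mm (distance of any of wrench, screwdriver, spray_can, compound_jar, mug, brush from where it was at the start of the episode above 0.03 m).
It also fails if it takes over 72 s, if anything falls off the work surface, if the arm or the gripper's body presses on something with over 40 N, if the wrist force passes 120 N, or if a joint passes its speed limit or range.

### The arm

A 7-joint arm with a two-finger parallel gripper is mounted at the origin on the work surface. World frame = base frame: x ahead of the robot, y to its left, z up, the work surface at z = 0. Lengths are in m, angles in rad, forces in N, time in s.
With the tool pointing down it reaches from about 0.4 to 0.875 m from the base axis. Payload 19.3 kg.
Tool frame: the origin (TCP) lies midway between the tips of the shut fingers; the grasp point (between the pads) lies 19 mm behind it; z points along the fingers, y is the line along which they close (so a half turn about z gives the same grasp; the last joint's range is limited). The gripper opens to 85 mm and grips with 20 to 120 N. Pads are 22 mm wide; open, the fingers measure 114 mm over their backs; the gripper's body (76 mm by 85 mm) begins 54 mm behind the grasp point. The pads swing forward as they close: fully open they stand 13 mm farther back than shut.
Start: joints at [-1.3, 0.521, -0.036, 1.599, 0.021, 1.021, -0.113], TCP at [0.209, 0.589, 0.231] pointing down, gripper open.
Joint ranges: [-2.91, 2.91], [-0.3, 2.13], [-1.5, 1.42], [0.17, 2.43], [-1.26, 4.41], [0.16, 1.93], [-2.52, 2.52]. Speed limits (rad/s): [1.89, 1.89, 2.39, 2.39, 3.01, 3.01, 3.01].

### API

Orientations are given as [roll, pitch, yaw] about the fixed x, y, z axes, in that order (R = Rz(yaw) Ry(pitch) Rx(roll)).
In Python, from workcell import telemetry, grab_frame, calibration, bot, outline_of, landmark_of gives the robot as it stands. The module is installed in compiled form; this text tells all that it offers.
- The arm moves only by the shell command python3 -m inch 'ROWS' [FORCE]. ROWS is JSON, a list of rows, each a list of 7 numbers: the shift along the tool's x, y, z in m, then the turn, a rotation vector about the tool's x, y, z in rad, then the closure, from 0 (fully open) to 1 (shut). A call has 1 to 5 rows; each row shifts and turns the commanded pose from where the row before left it, along the tool's axes as they then stand; what a row does not reach is not made up. A row lasts 1/10 s, in which the tool goes at most 50 mm and 8.59 degrees, less where a joint would pass 70% of its speed; a pose out of reach is approached as far as the arm can. A call is refused whole if a number of a shift passes 0.05 or a number of a turn 0.15, either way. A call with a gripper value outside its range is refused whole. The fingers move at their own pace and stop on an object; FORCE is the grip in N (left out, the last holds). Time passes only in rows, so rows that do not move let the fingers close. It gives the time, the measured TCP pose, the force, the opening and the grip force at its end, in the units of the state.
- telemetry.observe(): the state, without advancing time (a new reading comes with each control period).
- grab_frame(name): name is "scene" or "top" or "wrist"; returns the picture (420x560x3 uint8, red, green, blue); there is no depth.
- calibration(name): a dict with "fovy" (degrees; the focal length in pixels is half the picture's height over the tangent of half this angle, whatever the lens; pixels are square), "cx", "cy" (the principal point, pixels), "pose" (4x4, takes a point from camera to world coordinates). Camera axes: x right, y down, z forward; pixel columns grow to the right and rows downward; lengths in m; the calibration is good to about 2 mm. A picture is of the moment at which its call begins: read the wrist's pose just before it. calibration takes no time and is no camera call; for the wrist camera it gives the pose at the moment of the call.
- bot.job_done(): hands the job in; it is judged then, once.
Trained networks look in the newest picture that a camera, given by its name, has taken for a name from the list of things; names that differ only in an ending like _2 or _b are one class to them, and where a whole thing is asked for, a point or a joint stands for the part that bears it (a point fixed in the world has none). Each returns a list of dicts, best first, with "score" (0 to 1); they miss things now and then, are a little off and sometimes report something else, mostly with a low value. They report only what shows in the picture. A call takes as long as a camera call.
- outline_of(label, camera): "region" (420x560 bool, what is visible of it) and "rect" ([left, top, right, bottom] in pixels, round what is visible of it).
- landmark_of(label, camera): "xy" ([column, row] in pixels: a listed point, or the origin of a listed thing).
The state is a dict: "clock": time; "qpos": joint angles; "qd": joint speeds; "joint_efforts": joint torques, N m; "position": TCP position; "tool_rot": TCP orientation; "force": force on the tool from outside, world axes, zero at the start; "moment": the same for the moment, N m; "grip_width": finger opening in m; "finger_force": force on a finger pad.
Only numpy, scipy, OpenCV 4.12 (cv2) and the standard library are available. Lean on these libraries where they do the work, as an engineer would, in place of code of your own. Each camera call takes 0.05 s, during which the arm holds its last target. There are 200 camera calls.

## Working session

There is one attempt and no reset: what is moved stays moved. The work goes in short steps, Python scripts to look and compute and a shell command to move; the robot and the scene stay as the last step left them, time stands still between calls to the robot, and variables do not carry over. Pictures are saved under pics/ and viewed, at most 10 in all, crops included, and the job is handed in when it is done.

```bash
mkdir -p pics
cat > h.py <<'E'
import numpy as np, cv2
from workcell import telemetry, grab_frame, calibration, bot, outline_of, landmark_of
def ray(cam,uv,cal=None):
    c=cal or calibration(cam); f=210/np.tan(np.radians(c["fovy"])/2); T=np.array(c["pose"])
    d=np.array([(uv[0]-c["cx"])/f,(uv[1]-c["cy"])/f,1.]); return T[:3,3],T[:3,:3]@d
def atz(cam,uv,z):
    o,d=ray(cam,uv); return o+d*(z-o[2])/d[2]
def proj(cam,P):
    c=calibration(cam); f=210/np.tan(np.radians(c["fovy"])/2); T=np.array(c["pose"])
    q=T[:3,:3].T@(np.array(P)-T[:3,3]); return q[0]/q[2]*f+c["cx"],q[1]/q[2]*f+c["cy"]
def save(cam,name):
    im=grab_frame(cam); cv2.imwrite(f"pics/{name}.png",im[:,:,::-1]); return im
def st():
    s=telemetry.observe(); print({k:np.round(s[k],4).tolist() for k in("clock","position","tool_rot","force","grip_width","qpos")})
E
python3 - <<'E'
from h import *
np.set_printoptions(precision=3,suppress=True)
st()
a=save("scene","s0");b=save("top","t0")
cv2.imwrite("pics/st0.png",cv2.resize(np.hstack([a,b]),(800,300))[:,:,::-1])
H={"stand":0,"wheel_hub":.168,"drawer_mid":.013,"slot_row":.033,"drawer_handle":.045,"divider":0,"port":.236,"barrel_mid":.168}
for cam in("top","scene"):
  for k,z in H.items():
    for r in landmark_of(k,cam)[:2]: print(cam,k,round(r["score"],2),np.round(r["xy"],1),atz(cam,r["xy"],z))
for cam in("scene","top"): c=calibration(cam); print(cam,c["fovy"],np.array(c["pose"])[:3])
E
```

```text
{'clock': 0.0, 'position': [0.2088, 0.5887, 0.2307], 'tool_rot': [-3.1405, 0.0001, 2.8009], 'force': [-0.2167, -0.4414, -0.2919], 'grip_width': 0.0855, 'qpos': [-1.3002, 0.522, -0.0363, 1.6, 0.0212, 1.0211, -0.1128]}
top stand 0.97 [231.9 174.8] [0.601 0.116 0.   ]
top stand 0.66 [126.  233.2] [0.421 0.437 0.   ]
top wheel_hub 0.67 [228.7 222.5] [0.438 0.107 0.168]
top drawer_mid 0.88 [276.4 172. ] [ 0.606 -0.023  0.013]
top drawer_mid 0.21 [232.5 152.3] [0.669 0.113 0.013]
top slot_row 0.91 [280.5 174.3] [ 0.595 -0.035  0.033]
top drawer_handle 0.83 [324.2 168.3] [ 0.611 -0.167  0.045]
top drawer_handle 0.59 [432.4 252.4] [ 0.356 -0.485  0.045]
top divider 0.8 [390.3 217.3] [ 0.466 -0.374  0.   ]
top port 0.68 [234.  158.8] [0.598 0.087 0.236]
top barrel_mid 0.81 [227.9 165.8] [0.594 0.11  0.168]
scene stand 0.85 [336.  220.5] [0.605 0.109 0.   ]
scene wheel_hub 0.88 [291.2 167.3] [0.442 0.114 0.168]
scene drawer_mid 0.76 [320.1 253.2] [ 0.607 -0.029  0.013]
scene slot_row 0.61 [319.4 252.3] [ 0.606 -0.038  0.033]
scene slot_row 0.49 [322.  135.4] [0.431 0.407 0.033]
scene drawer_handle 0.83 [300.5 293.5] [ 0.611 -0.183  0.045]
scene drawer_handle 0.3 [321.4 252.4] [ 0.613 -0.042  0.045]
scene port 0.84 [339.8 176.2] [0.594 0.088 0.236]
scene port 0.27 [318.8 251.3] [ 0.631 -0.145  0.236]
scene barrel_mid 0.93 [342.3 185.7] [0.6   0.115 0.168]
scene 56.48740165572278 [[ 0.899  0.361 -0.247  0.74 ]
 [ 0.437 -0.743  0.506 -0.579]
 [-0.001 -0.563 -0.826  1.039]]
top 50.01166503220847 [[-0.006 -0.994  0.112  0.337]
 [-1.     0.004 -0.016 -0.021]
 [ 0.015 -0.112 -0.994  1.382]]
```

View pics/t0.png

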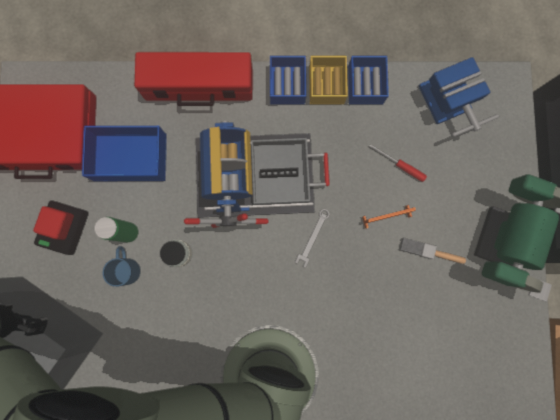

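View pics/s0.png

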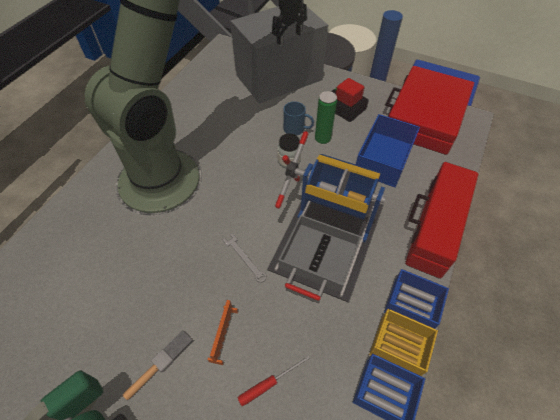

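The top view shows the stand with the drawer out to the right (slot bar ~(279,174)), the wheel at (227,220), and the divider at about (388,216) with its feet at (366,222) and (411,210). The wrench is at (312,238). The scene view agrees, and the port faces up, tipped slightly towards the drawer.

```bash
cat >> h.py <<'E'
from scipy.spatial.transform import Rotation as Rn
def plan(xyz,ya=None,step=.048,n=None,tilt=None,R1=None):
    """print rows from measured pose to tool at xyz, pointing down, tool y at world angle ya (deg)"""
    s=telemetry.observe(); p=np.array(s["position"]); R=Rn.from_euler("xyz",s["tool_rot"])
    if R1 is None:
        if ya is None: y=R.as_matrix()[:,1]; ya=np.degrees(np.arctan2(y[1],y[0]))
        R1=Rn.from_euler("z",ya+90,degrees=True)*Rn.from_euler("x",np.pi)
    rv=(R.inv()*R1).as_rotvec(); d=np.array(xyz)-p
    N=n or int(np.ceil(max(np.abs(d).max()*1.15/step,np.linalg.norm(d)/step,np.abs(rv).max()/.145,1)))
    print("N",N,"dist",np.round(d,4),"rv",np.round(rv,3))
    for i in range(N):
        Ri=R*Rn.from_rotvec(rv*i/N); t=Ri.inv().apply(d/N); print([float(round(v,4)) for v in np.r_[t,rv/N]])
E
python3 - <<'E'
from h import *
np.set_printoptions(precision=4,suppress=True)
for cam in("top","scene"):
  grab_frame(cam); r=outline_of("divider",cam)[0]; m=r["region"]; print(r["score"],r["rect"],m.sum())
  ys,xs=np.nonzero(m); (c,sz,a)=cv2.minAreaRect(np.c_[xs,ys].astype(np.float32))
  P=np.c_[xs,ys]-np.array([xs.mean(),ys.mean()]); w,V=np.linalg.eigh(P.T@P); u=V[:,1]; t=P@u
  A=P[t.argmin()]+[xs.mean(),ys.mean()];B=P[t.argmax()]+[xs.mean(),ys.mean()]
  print(cam,c,sz,"ends",A,B)
  for z in(.02,.075): 
    a,b=atz(cam,A,z),atz(cam,B,z); print(z,(a+b)/2,np.linalg.norm(a-b),np.degrees(np.arctan2(b[1]-a[1],b[0]-a[0])))
plan([.46,.30,.42],70)
E
```

```text
0.65 [365.2, 206.9, 416.0, 222.6] 254
top (388.9776611328125, 214.39093017578125) (9.6190185546875, 51.59090042114258) ends [414. 208.] [364. 221.]
0.02 [ 0.4723 -0.3656  0.02  ] 0.15926095161680137 104.22994079210054
0.075 [ 0.4669 -0.3517  0.075 ] 0.1528278126366768 104.22994079210054
0.83 [207.3, 300.1, 240.0, 361.5] 649
scene (223.41757202148438, 331.98583984375) (14.467785835266113, 64.55995178222656) ends [229. 300.] [211. 362.]
0.02 [ 0.4596 -0.3559  0.02  ] 0.1662957919875954 -75.61378687558903
0.075 [ 0.4747 -0.3679  0.075 ] 0.1573213124770037 -75.61378687558901
N 9 dist [ 0.2511 -0.289   0.1887] rv [-0.     0.     0.008]
[-0.037, -0.0209, -0.021, -0.0, 0.0, 0.0009]
[-0.037, -0.0209, -0.021, -0.0, 0.0, 0.0009]
[-0.0371, -0.0209, -0.021, -0.0, 0.0, 0.0009]
[-0.0371, -0.0208, -0.021, -0.0, 0.0, 0.0009]
[-0.0371, -0.0208, -0.021, -0.0, 0.0, 0.0009]
[-0.0371, -0.0208, -0.021, -0.0, 0.0, 0.0009]
[-0.0371, -0.0207, -0.021, -0.0, 0.0, 0.0009]
[-0.0372, -0.0207, -0.021, -0.0, 0.0, 0.0009]
[-0.0372, -0.0207, -0.021, -0.0, 0.0, 0.0009]
```

```bash
python3 -m inch '[[-0.02,-0.01,-0.045,0,0,0,0],[-0.038,-0.021,-0.03,0,0,0,0],[-0.04,-0.021,-0.03,0,0,0,0],[-0.04,-0.021,-0.03,0,0,0,0],[-0.04,-0.021,-0.03,0,0,0,0]]'; python3 -m inch '[[-0.04,-0.021,-0.02,0,0,0,0],[-0.04,-0.021,0,0,0,0,0],[-0.04,-0.021,0,0,0,0,0],[-0.036,-0.021,0,0,0,0,0],[0,0,0,0,0,0,0]]'
python3 -c "
from h import *
st(); plan([.53,-.1,.42],0)"
```

```text
clock: 1.6
position: [0.3374, 0.449, 0.3888]
tool_rot: [3.141, 0.0, 2.801]
force: [0.9, 0.6, 0.1]
grip_width: 0.0856
finger_force: 0.0
clock: 2.1
position: [0.4589, 0.3142, 0.4078]
tool_rot: [-3.141, 0.002, 2.793]
force: [0.0, -0.6, -0.2]
grip_width: 0.0857
finger_force: 0.0
{'clock': 2.1, 'position': [0.4589, 0.3142, 0.4078], 'tool_rot': [-3.1409, 0.002, 2.7933], 'force': [0.0421, -0.6149, -0.1657], 'grip_width': 0.0857, 'qpos': [-0.7972, 0.2734, 0.1173, 1.5293, -0.0303, 1.3404, 0.5452]}
N 10 dist [ 0.0711 -0.4142  0.0122] rv [1.000e-03 2.000e-03 1.223e+00]
[-0.0208, -0.0365, -0.0012, 0.0001, 0.0002, 0.1223]
[-0.0251, -0.0337, -0.0012, 0.0001, 0.0002, 0.1223]
[-0.029, -0.0304, -0.0012, 0.0001, 0.0002, 0.1223]
[-0.0325, -0.0266, -0.0012, 0.0001, 0.0002, 0.1223]
[-0.0355, -0.0225, -0.0012, 0.0001, 0.0002, 0.1223]
[-0.038, -0.018, -0.0012, 0.0001, 0.0002, 0.1223]
[-0.0399, -0.0132, -0.0012, 0.0001, 0.0002, 0.1223]
[-0.0412, -0.0082, -0.0012, 0.0001, 0.0002, 0.1223]
[-0.0419, -0.0031, -0.0012, 0.0001, 0.0002, 0.1223]
[-0.042, 0.002, -0.0012, 0.0001, 0.0002, 0.1223]
```

```bash
python3 -m inch '[[-0.021,-0.036,-0.001,0,0,0.122,0],[-0.025,-0.034,-0.001,0,0,0.122,0],[-0.029,-0.03,-0.001,0,0,0.122,0],[-0.032,-0.027,-0.001,0,0,0.122,0],[-0.036,-0.022,-0.001,0,0,0.122,0]]' >/dev/null; python3 -m inch '[[-0.038,-0.018,-0.001,0,0,0.122,0],[-0.04,-0.013,-0.001,0,0,0.122,0],[-0.041,-0.008,-0.001,0,0,0.122,0],[-0.042,-0.003,-0.001,0,0,0.122,0],[-0.042,0.002,-0.001,0,0,0.122,0]]'; python3 -m inch '[[0,0,0,0,0,0,0]]' >/dev/null
python3 - <<'E'
from h import *
np.set_printoptions(precision=4,suppress=True)
st(); save("wrist","w1")
c=calibration("wrist"); print(c["fovy"],np.array(c["pose"]))
for k,z in {"drawer_mid":.013,"slot_row":.033,"drawer_handle":.045,"wheel_hub":.168,"barrel_mid":.168,"port":.236}.items():
    for r in landmark_of(k,"wrist")[:1]: print(k,round(r["score"],2),np.round(r["xy"],1),atz("wrist",r["xy"],z))
plan([.467,-.36,.25],14.5)
E
```

```text
clock: 3.1
position: [0.5308, -0.0951, 0.4178]
tool_rot: [3.141, -0.0, 1.576]
force: [1.2, 0.8, 0.4]
grip_width: 0.0854
finger_force: 0.0
{'clock': 3.2, 'position': [0.5306, -0.0989, 0.4177], 'tool_rot': [3.1412, 0.0021, 1.5698], 'force': [0.2559, 1.2156, -0.8586], 'grip_width': 0.0856, 'qpos': [-0.3373, 0.2606, 0.5347, 1.5664, -0.1329, 1.3508, 0.2104]}
68.26372119274458 [[ 1.      0.0057  0.0007  0.5313]
 [ 0.0056 -0.956  -0.2932 -0.0201]
 [-0.0009  0.2932 -0.9561  0.5596]
 [ 0.      0.      0.      1.    ]]
drawer_mid 0.93 [318.8 122.3] [ 0.6029 -0.0304  0.013 ]
slot_row 0.55 [319.1 120.9] [ 0.6006 -0.0264  0.033 ]
drawer_handle 0.68 [322.  204.9] [ 0.6114 -0.1652  0.045 ]
wheel_hub 0.2 [212.  177.7] [ 0.4492 -0.0952  0.168 ]
barrel_mid 0.68 [299.1  10.7] [0.5545 0.0933 0.168 ]
N 7 dist [-0.0638 -0.2673 -0.1675] rv [ 0.    -0.    -0.241]
[-0.0381, -0.0096, 0.0239, 0.0, -0.0, -0.0344]
[-0.0377, -0.0109, 0.0239, 0.0, -0.0, -0.0344]
[-0.0373, -0.0122, 0.0239, 0.0, -0.0, -0.0344]
[-0.0369, -0.0135, 0.0239, 0.0, -0.0, -0.0344]
[-0.0364, -0.0147, 0.0239, 0.0, -0.0, -0.0344]
[-0.0359, -0.016, 0.0239, 0.0, -0.0, -0.0344]
[-0.0353, -0.0172, 0.0239, 0.0, -0.0, -0.0344]
```

View pics/w1.png

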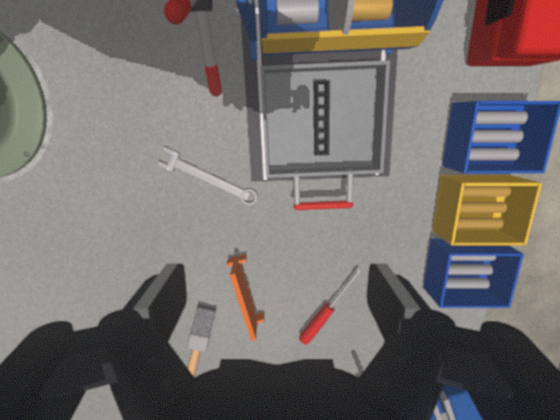

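The wrist view shows the slot bar around (321,117) with six clear slots, the handle at (323,206) and the divider from (237,258) to (255,330), with nothing near it that would block a grasp.

Run:
```python
from h import *
np.set_printoptions(precision=4,suppress=True)
im=cv2.imread("pics/w1.png"); hsv=cv2.cvtColor(im,cv2.COLOR_BGR2HSV)
def ax(m,z,off=(0,0),nm=""):
    ys,xs=np.nonzero(m); P=np.array([atz("wrist",(x+off[0],y+off[1]),z)[:2] for x,y in zip(xs,ys)])
    mu=P.mean(0); w,V=np.linalg.eigh(np.cov((P-mu).T)); u=V[:,1]; t=(P-mu)@u; v=(P-mu)@V[:,0]
    print(nm,len(P),"mid",mu+u*(t.min()+t.max())/2+V[:,0]*(v.min()+v.max())/2,"len",np.ptp(t),"wid",np.ptp(v),"ang",np.degrees(np.arctan2(u[1],u[0])))
g=cv2.cvtColor(im,cv2.COLOR_BGR2GRAY)
sub=g[70:165,308:336]; m=(sub<60).astype(np.uint8)
n,l,s,_=cv2.connectedComponentsWithStats(m); k=1+s[1:,4].argmax(); bar=cv2.morphologyEx((l==k).astype(np.uint8),cv2.MORPH_CLOSE,np.ones((7,7)))
print(s[k]); ax(bar,.033,(308,70),"bar")
h=hsv[195:215,285:360]; m=((h[...,0]<8)|(h[...,0]>172))&(h[...,1]>150); ax(m,.05,(285,195),"handle")
d=hsv[245:345,220:275]; m=(d[...,0]>5)&(d[...,0]<18)&(d[...,1]>150)&(d[...,2]>90); ax(m,.05,(220,245),"div")
cv2.imwrite("pics/bar.png",cv2.resize(im[40:215,240:400],None,fx=3.4,fy=3.4,interpolation=2))
c=im[245:345,210:285]
cv2.imwrite("pics/bd.png",np.hstack([cv2.resize(im[40:215,240:400],(500,547)),cv2.resize(c,(300,400))[:,:] if 0 else cv2.copyMakeBorder(cv2.resize(c,(290,387)),0,160,0,0,cv2.BORDER_CONSTANT)]))
```

```text
[  6  11  15  50 238]
bar 285 mid [ 0.6045 -0.0033] len 0.07629157616874943 wid 0.027400115357914156 ang 100.57712009552932
handle 306 mid [ 0.6124 -0.1641] len 0.09592311343434018 wid 0.010297213588034839 ang -176.9614454206484
div 545 mid [ 0.4802 -0.3514] len 0.1788157927670964 wid 0.03752419630241071 ang 102.86253163157093
```

View pics/bd.png

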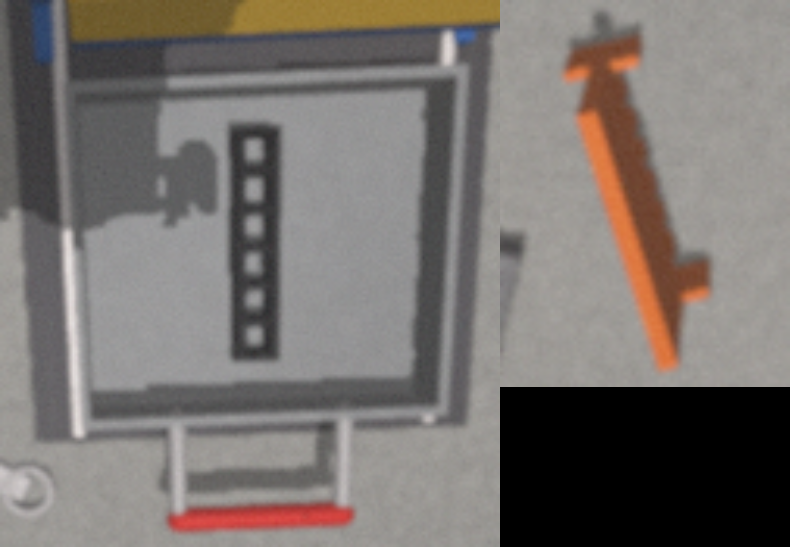

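```bash
python3 -m inch '[[-0.038,-0.01,0.024,0,0,-0.034,0],[-0.038,-0.011,0.024,0,0,-0.034,0],[-0.037,-0.012,0.024,0,0,-0.034,0],[-0.037,-0.013,0.024,0,0,-0.034,0],[-0.036,-0.015,0.024,0,0,-0.034,0]]' >/dev/null; python3 -m inch '[[-0.036,-0.016,0.024,0,0,-0.034,0],[-0.035,-0.017,0.024,0,0,-0.034,0],[0,0,0,0,0,0,0]]' >/dev/null
python3 - <<'E'
from h import *
np.set_printoptions(precision=4,suppress=True)
st(); im=save("wrist","w2")
r=outline_of("divider","wrist")[0]; print(r["score"],r["rect"])
r=landmark_of("divider","wrist")[0]; print(r["score"],r["xy"],atz("wrist",r["xy"],0))
for k in ("drawer_mid",): 
  for r in landmark_of(k,"wrist")[:1]: print(k,r["score"],r["xy"],atz("wrist",r["xy"],.013))
E
```

```text
{'clock': 4.35, 'position': [0.4627, -0.3637, 0.2468], 'tool_rot': [-3.1375, -0.001, 1.8151], 'force': [-0.0909, 0.2519, 1.0925], 'grip_width': 0.0855, 'qpos': [0.2135, 0.4947, 0.5076, 1.6992, -0.2708, 1.0219, 1.0577]}
0.83 [265.3, 120.9, 298.7, 254.7]
0.64 [280.2, 176.5] [ 0.4724 -0.3583  0.    ]
```

View pics/w2.png

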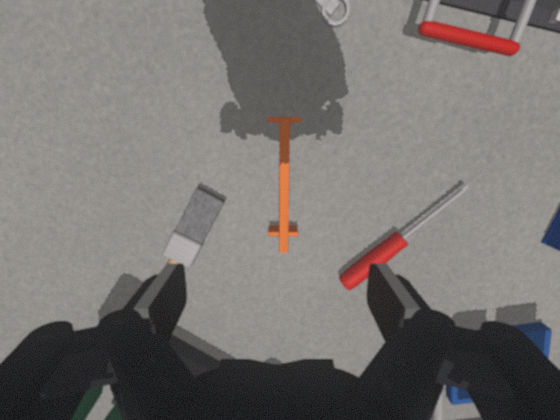

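The crop shows the bar's top face spanning (231,125) to (280,360) with the slots centred at crop column ~254. The second wrist view has the divider almost parallel to the tool's x axis, its top edge from (285,121) to (284,253).

Run:
```python
from h import *
np.set_printoptions(precision=4,suppress=True)
im=cv2.imread("pics/w2.png"); hsv=cv2.cvtColor(im,cv2.COLOR_BGR2HSV)
c=calibration("wrist")
m=(hsv[...,0]>4)&(hsv[...,0]<18)&(hsv[...,1]>140)&(hsv[...,2]>50); m[:, :255]=0; m[:,310:]=0; m[:110]=0; m[260:]=0
for y in range(114,258,6):
    x=np.nonzero(m[y])[0]; print(y,(x.min(),x.max(),int(len(x))) if len(x) else None,end=" ")
print()
for uv in [(284.5,120.5),(284.5,253.5),(284.5,187)]: print(atz("wrist",uv,.075))
T=np.array([[1,.0057,.0007,.5313],[.0056,-.956,-.2932,-.0201],[-.0009,.2932,-.9561,.5596],[0,0,0,1]])
c1=dict(c,pose=T)
def z1(cr,z):
    o,d=ray("wrist",(240+cr[0]/3.125-.3,40+cr[1]/3.126-.3),c1); return (o+d*(z-o[2])/d[2])[:2]
Q={k:z1(v,.033) for k,v in dict(s1=(254,150),s6=(253.5,334),bt=(257,125),bb=(257,360)).items()}; print(Q)
u=Q["s1"]-Q["s6"]; print("slots mid",(Q["s1"]+Q["s6"])/2,np.linalg.norm(u),"bar",(Q["bt"]+Q["bb"])/2,np.linalg.norm(Q["bt"]-Q["bb"]),"ang",np.degrees(np.arctan2(u[1],u[0])))
# inner rim corners z .058
R={k:z1(v,.058) for k,v in dict(tl=(70,75),tr=(467,67),bl=(80,428),br=(450,412)).items()}; print(R, sum(R.values())/4)
```

```text
114 None 120 (np.int64(268), np.int64(299), 32) 126 (np.int64(280), np.int64(288), 9) 132 (np.int64(280), np.int64(288), 9) 138 (np.int64(280), np.int64(288), 9) 144 (np.int64(281), np.int64(287), 7) 150 (np.int64(281), np.int64(288), 8) 156 (np.int64(281), np.int64(287), 7) 162 (np.int64(281), np.int64(288), 8) 168 (np.int64(280), np.int64(288), 9) 174 (np.int64(280), np.int64(288), 9) 180 (np.int64(280), np.int64(288), 9) 186 (np.int64(280), np.int64(288), 9) 192 (np.int64(280), np.int64(287), 8) 198 (np.int64(280), np.int64(287), 8) 204 (np.int64(280), np.int64(287), 8) 210 (np.int64(280), np.int64(287), 8) 216 (np.int64(280), np.int64(287), 8) 222 (np.int64(279), np.int64(288), 10) 228 (np.int64(270), np.int64(295), 25) 234 (np.int64(269), np.int64(296), 28) 240 (np.int64(280), np.int64(287), 8) 246 (np.int64(280), np.int64(287), 8) 252 None 
[ 0.4586 -0.2891  0.075 ]
[ 0.495  -0.4275  0.075 ]
[ 0.4756 -0.3539  0.075 ]
{'s1': array([0.6015, 0.0206]), 's6': array([ 0.6057, -0.0714]), 'bt': array([0.6025, 0.0323]), 'bb': array([ 0.6082, -0.0852])}
slots mid [ 0.6036 -0.0254] 0.0920481960745216 bar [ 0.6054 -0.0264] 0.11766689062187749 ang 92.58190473258442
{'tl': array([0.5095, 0.0513]), 'tr': array([0.6971, 0.0558]), 'bl': array([ 0.5134, -0.118 ]), 'br': array([ 0.7067, -0.1085])} [ 0.6067 -0.0298]
```

```bash
python3 -c "
from h import *
plan([.4768,-.3583,.04],14.7)"
```

```text
N 6 dist [ 0.01    0.0007 -0.21  ] rv [ 0.001 -0.    -0.007]
[-0.0003, 0.0016, 0.035, 0.0002, -0.0, -0.0012]
[-0.0003, 0.0016, 0.035, 0.0002, -0.0, -0.0012]
[-0.0003, 0.0016, 0.035, 0.0002, -0.0, -0.0012]
[-0.0003, 0.0016, 0.035, 0.0002, -0.0, -0.0012]
[-0.0003, 0.0016, 0.035, 0.0002, -0.0, -0.0012]
[-0.0003, 0.0016, 0.035, 0.0002, -0.0, -0.0012]
```

```bash
python3 -m inch '[[0,0.003,0.04,0,0,-0.007,0],[0,0.003,0.04,0,0,0,0],[0,0.003,0.04,0,0,0,0],[0,0,0.03,0,0,0,0],[0,0,0.02,0,0,0,0]]'>/dev/null;  python3 -m inch '[[0,0,0,0,0,0,0]]'
python3 -c "
from h import *
plan([.4768,-.3583,.04],14.7)"
```

```text
clock: 5.15
position: [0.4748, -0.3558, 0.0779]
tool_rot: [-3.14, -0.002, 1.828]
force: [-0.2, 1.4, -0.1]
grip_width: 0.0852
finger_force: 0.0
N 1 dist [ 0.002  -0.0025 -0.0379] rv [-0.002 -0.002  0.001]
[-0.003, 0.0014, 0.0379, -0.0015, -0.0024, 0.0006]
```

```bash
python3 -m inch '[[-0.003,0.001,0.02,0,0,0,0],[0,0,0.018,0,0,0,0],[0,0,0,0,0,0,0],[0,0,0,0,0,0,0.7],[0,0,0,0,0,0,1]]' 60 >/dev/null;  python3 -m inch '[[0,0,0,0,0,0,1],[0,0,0,0,0,0,1],[0,0,0,0,0,0,1],[0,0,0,0,0,0,1],[0,0,0,0,0,0,1]]'
python3 -c "
from h import *
save('wrist','w3')
r=outline_of('divider','wrist'); print([(x['score'],x['rect']) for x in r])"
```

```text
clock: 6.15
position: [0.4764, -0.3606, 0.0419]
tool_rot: [3.141, 0.0, 1.826]
force: [-1.2, 1.0, 7.6]
grip_width: 0.009
finger_force: 58.9
[(0.81, [236.6, 121.7, 318.0, 365.9])]
```

```bash
python3 -m inch '[[0,0,-0.02,0,0,0,1],[0,0,-0.04,0,0,0,1],[0,0,-0.04,0,0,0,1],[0,0,-0.04,0,0,0,1],[0,0,-0.02,0,0,0,1]]'>/dev/null; python3 -m inch '[[0,0,0,0,0,0,1]]'
python3 - <<'E'
from h import *
st(); save('wrist','w4')
r=outline_of('divider','wrist')[0]; m=r['region']; print(r['score'],r['rect'])
ys=np.nonzero(m.any(1))[0]
for y in range(ys[0],ys[-1]+1,6):
    x=np.nonzero(m[y])[0]
    if len(x): print(y,x.min(),x.max(),len(x),end='; ')
plan([.604,-.027,.19],2.9)
E
```

```text
clock: 6.85
position: [0.4772, -0.3613, 0.2044]
tool_rot: [3.138, 0.003, 1.826]
force: [0.4, -0.5, -2.4]
grip_width: 0.0089
finger_force: 58.8
{'clock': 6.85, 'position': [0.4772, -0.3613, 0.2044], 'tool_rot': [3.1384, 0.003, 1.8256], 'force': [0.424, -0.4945, -2.4012], 'grip_width': 0.0089, 'qpos': [0.2202, 0.5537, 0.4831, 1.7228, -0.3089, 0.9368, 1.0805]}
0.7 [237.0, 119.0, 315.2, 364.6]
118 287 301 15; 124 239 314 76; 130 240 314 75; 136 262 289 28; 142 263 290 28; 148 263 290 28; 154 263 290 28; 160 263 290 28; 166 263 290 28; 172 263 290 28; 178 263 290 28; 184 262 291 30; 190 262 291 30; 196 263 290 28; 202 263 290 28; 208 263 290 28; 214 264 289 26; 220 263 289 27; 226 263 289 27; 232 264 289 26; 238 264 289 26; 244 264 289 26; 250 264 289 26; 256 263 289 27; 262 263 289 27; 268 263 289 27; 274 263 288 26; 280 263 288 26; 286 265 287 23; 292 266 288 23; 298 266 288 23; 304 266 287 22; 310 266 287 22; 316 265 287 23; 322 265 287 23; 328 265 287 23; 334 264 288 25; 340 261 293 33; 346 260 293 34; 352 260 294 35; 358 264 292 29; 364 275 279 5; N 8 dist [ 0.1277  0.3333 -0.0112] rv [ 0.    -0.     0.205]
[0.0363, 0.026, 0.0014, 0.0, -0.0, 0.0256]
[0.0369, 0.025, 0.0014, 0.0, -0.0, 0.0256]
[0.0376, 0.0241, 0.0014, 0.0, -0.0, 0.0256]
[0.0382, 0.0231, 0.0014, 0.0, -0.0, 0.0256]
[0.0387, 0.0221, 0.0014, 0.0, -0.0, 0.0256]
[0.0393, 0.0211, 0.0014, 0.0, -0.0, 0.0256]
[0.0398, 0.0201, 0.0014, 0.0, -0.0, 0.0256]
[0.0403, 0.0191, 0.0014, 0.0, -0.0, 0.0256]
```

View pics/w4.png

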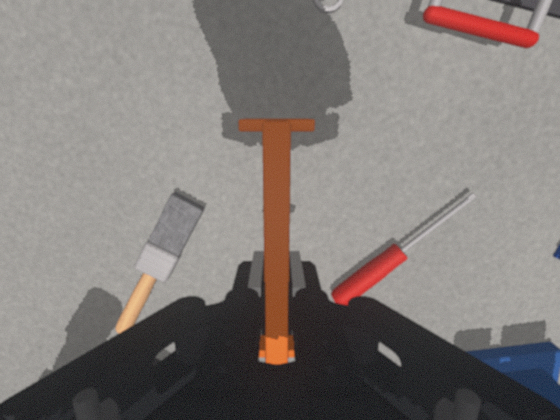

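The divider hangs level and centred in the pads. Its far foot is at rows 119–131 and columns 239–314.

```bash
python3 - <<'E'
from h import *
s=telemetry.observe(); p=np.array(s["position"]); M=Rn.from_euler("xyz",s["tool_rot"]).as_matrix()
im=cv2.imread("pics/w4.png"); 
print([tuple(int(v) for v in im[y,250]) for y in range(114,138,1)])
for n,uv,h in [("foot outer",(277,119.5),-.016),("foot inner",(277,131.5),-.016),("footL",(239,125),-.016),("footR",(315,125),-.016),("top end",(277,120),.033),("top mid?",(277,345),.033)]:
    print(n,np.round(M.T@(atz("wrist",uv,p[2]+h)-p),4))
E
python3 -m inch '[[0.036,0.026,0,0,0,0.026,1],[0.037,0.025,0,0,0,0.026,1],[0.038,0.024,0,0,0,0.026,1],[0.038,0.023,0,0,0,0.026,1],[0.039,0.022,0,0,0,0.026,1]]'>/dev/null;python3 -m inch '[[0.039,0.021,0,0,0,0.026,1],[0.04,0.02,0,0,0,0.026,1],[0.036,0.019,0,0,0,0.026,1],[0,0,0,0,0,0,1],[0,0,0,0,0,0,1]]'
python3 - <<'E'
from h import *
im=save("wrist","w5")
for k,z in {"drawer_mid":.013,"slot_row":.033}.items():
    for r in landmark_of(k,"wrist")[:1]: print(k,round(r["score"],2),np.round(r["xy"],1),atz("wrist",r["xy"],z))
print(np.array(calibration("wrist")["pose"]).round(4).tolist())
E
```

```text
[(100, 102, 105), (104, 103, 107), (104, 106, 110), (98, 101, 108), (79, 91, 116), (59, 81, 133), (50, 85, 146), (46, 82, 147), (48, 83, 149), (51, 85, 149), (52, 85, 151), (50, 82, 147), (51, 85, 150), (48, 78, 144), (50, 85, 147), (49, 81, 145), (57, 83, 136), (71, 84, 117), (92, 95, 105), (100, 104, 106), (97, 95, 97), (100, 104, 106), (103, 106, 105), (100, 103, 108)]
foot outer [0.0731 0.0015 0.016 ]
foot inner [0.0674 0.0015 0.016 ]
footL [ 0.0705 -0.0172  0.016 ]
footR [0.0705 0.0202 0.016 ]
top end [ 0.0736  0.0014 -0.033 ]
top mid? [-0.0184  0.0015 -0.033 ]
clock: 7.95
position: [0.6033, -0.0327, 0.2003]
tool_rot: [-3.139, 0.001, 1.619]
force: [-0.0, -0.8, -1.9]
grip_width: 0.0091
finger_force: 59.7
drawer_mid 0.81 [277.9 193. ] [ 0.60597558 -0.04079527  0.013     ]
slot_row 0.9 [280.3 191.2] [ 0.60830915 -0.0337583   0.033     ]
[[0.999, 0.0434, 0.0116, 0.6012], [0.0449, -0.9552, -0.2925, 0.0416], [-0.0016, 0.2927, -0.9562, 0.3435], [0.0, 0.0, 0.0, 1.0]]
```

View pics/w5.png

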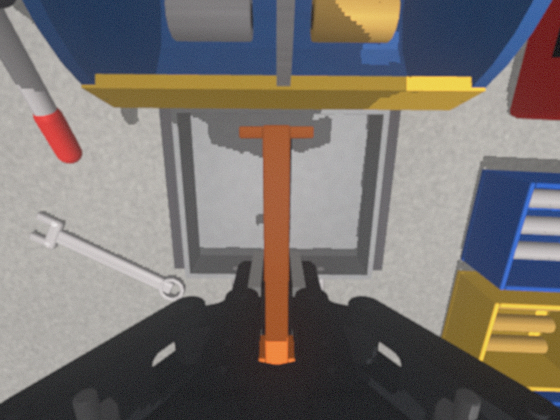

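Over the drawer, the divider hides the bar. I'll shift it sideways and low, to see bar and foot together in one picture.

```bash
python3 -m inch '[[0,0.02,0.02,0,0,0,1],[0,0.022,0.03,0,0,0,1],[0,0,0.03,0,0,0,1],[0,0,0,0,0,0,1],[0,0,0,0,0,0,1]]'
python3 - <<'E'
from h import *
im=save("wrist","w6"); st()
print(np.array(calibration("wrist")["pose"]).round(5).tolist())
c=im[80:330,120:400]; cv2.imwrite("pics/w6c.png",cv2.resize(c,None,fx=2.4,fy=2.4,interpolation=2)[:,:,::-1])
E
```

```text
clock: 8.6
position: [0.6458, -0.0313, 0.1222]
tool_rot: [-3.141, 0.0, 1.616]
force: [0.1, 0.4, -0.2]
grip_width: 0.0091
finger_force: 59.5
{'clock': 8.65, 'position': [0.6464, -0.031, 0.1231], 'tool_rot': [3.1404, 0.0003, 1.6163], 'force': [0.3323, -0.2592, -1.1831], 'grip_width': 0.0093, 'qpos': [-0.3417, 0.7344, 0.4717, 1.6462, -0.413, 0.8604, 0.3437]}
[[0.99895, 0.04381, 0.01369, 0.64384], [0.0459, -0.95522, -0.29232, 0.04464], [0.00027, 0.29264, -0.95622, 0.26522], [0.0, 0.0, 0.0, 1.0]]
```

View pics/w6c.png

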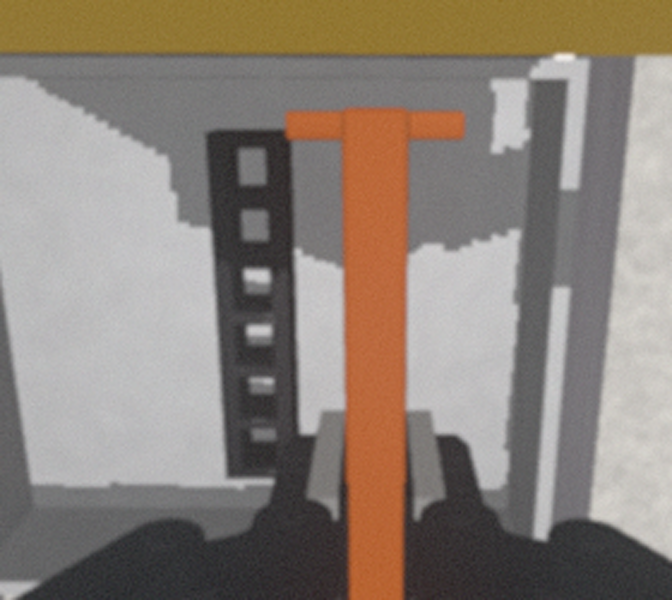

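The crop shows the bar with its top face's left edge running from (208,132) to (228,477). The foot spans columns 285–465 and rows 111–138.

Run:
```python
from h import *
np.set_printoptions(precision=4,suppress=True)
s=telemetry.observe(); p=np.array(s["position"])
im=cv2.imread("pics/w6.png"); g=cv2.GaussianBlur(cv2.cvtColor(im,cv2.COLOR_BGR2GRAY),(3,3),0).astype(float)
W=lambda uv,z: atz("wrist",uv,z)[:2]
def sub(line,lo,hi,sign):   # strongest gradient of given sign
    d=np.gradient(line)*sign; k=lo+d[lo:hi].argmax(); a,b,c=d[k-1:k+2]; return k+.5*(a-c)/(a-2*b+c)
L=[]
for r in range(142,274,3):
    g0=int(120+(208+(r-135)*2.4*20/345)/2.4); L.append((sub(g[r],g0-5,g0+6,-1),r))
E=np.array([W(q,.033) for q in L]); 
f=np.polyfit(E[:,1],E[:,0],1); res=E[:,0]-np.polyval(f,E[:,1]); k=np.abs(res)<.0012; f=np.polyfit(E[k,1],E[k,0],1)
print("edge slope deg",np.degrees(np.arctan(f[0])),"std",res[k].std(),k.sum())
u=np.array([f[0],1]);u/=np.linalg.norm(u); n=np.array([u[1],-u[0]])
# ends and slot +y edges along columns following bar
col=lambda cr:120+cr/2.4
far=sub(g[:,int(col(222))],130,142,-1); near=sub(g[:,int(col(240))],270,286,1)
yf=W((col(222),far),.033);yn=W((col(240),near),.033)
print("rows",far,near,"bar len",(yf-yn)@u,"mid along",((yf+yn)/2))
def atalong(P): # bar centre from along-position
    t=P@u; return t
tm=(yf+yn)@u/2
ox=np.polyval(f,0)*1.0; e0=np.array([f[1],0]); c0=e0@n
bar=u*tm+n*(c0+.012); print("bar centre",bar)
for cr,r0 in [(252,148),(254,208),(256,268),(258,322),(260,376),(262,428)]:
    c=int(round(col(cr))); rr=int(80+r0/2.4); q=sub(g[:,c],rr-5,rr+6,1); P=W((c,q),.033); print("slot +y edge rel",(P@u-tm)*1000,"row",q,end="; ")
print()
R=im[:,:,2].astype(float)-im[:,:,0]
R=cv2.GaussianBlur(R,(3,3),0); z=p[2]-.016
fo=[sub(R[:,c],120,132,1) for c in (244,248,252,256,296,300,304,308)]; fi=[sub(R[:,c],131,144,-1) for c in (244,248,252,256,296,300,304,308)]
fl=[sub(R[r],230,248,1) for r in (129,132,134)]; fr=[sub(R[r],306,320,-1) for r in (129,132,134)]
print(np.round(fo,1),np.round(fi,1),fl,fr)
M=Rn.from_euler("xyz",s["tool_rot"]).as_matrix()
O=W((276,np.mean(fo)),z);I=W((276,np.mean(fi)),z);A=W((np.mean(fl),132),z);B=W((np.mean(fr),132),z)
tx=M[:2,0];ty=M[:2,1]
print("thick",(O-I)@tx,"width",(B-A)@ty)
t=((O+I)/2)@tx-.069; v=((A+B)/2)@ty; div=tx*t+ty*v
print("div centre",div,"TCP",p,"rel tool",(div-p[:2])@tx,(div-p[:2])@ty, "toolx ang",np.degrees(np.arctan2(tx[1],tx[0])))
print("shift needed tool x,y",(bar-div)@tx,(bar-div)@ty)
```

```text
edge slope deg -2.4274463486087545 std 6.381062559602525e-05 44
rows 133.6818181818182 278.7121212121212 bar len 0.11878380173636534 mid along [ 0.6004 -0.0302]
bar centre [ 0.6073 -0.03  ]
slot +y edge rel 54.04948370178149 row 141.2; slot +y edge rel 35.04514293924023 row 166.97368421052633; slot +y edge rel 16.05281923622 row 191.53125; slot +y edge rel -2.8542338042557844 row 214.8684210526316; slot +y edge rel -21.204879506926748 row 236.52631578947367; slot +y edge rel -40.42542786835321 row 258.2368421052632; 
[125.9 125.9 125.9 125.9 125.9 125.9 125.9 126. ] [137.7 137.7 137.7 137.7 137.6 137.5 137.5 137.6] [np.float64(238.58156028368793), np.float64(238.7231985940246), np.float64(238.48121085594988)] [np.float64(313.0894245723173), np.float64(313.05325914149444), np.float64(313.02504038772213)]
thick 0.005635965284932459 width 0.0369373924626459
div centre [ 0.6472 -0.0325] TCP [ 0.6464 -0.031   0.1231] rel tool -0.0015562722269392706 0.0007302588514482876 toolx ang 92.60756705532515
shift needed tool x,y 0.004386826875142248 -0.0397896125350258
```

```bash
python3 -m inch '[[0.002,-0.02,0,0,0,0,1],[0.0024,-0.0195,0,0,0,0,1],[0,0,0,0,0,0,1],[0,0,0.02,0,0,0,1],[0,0,0.01,0,0,0,1]]' >/dev/null; python3 -m inch '[[0,0,0,0,0,0,1],[0,0,0,0,0,0,1]]'
python3 - <<'E'
from h import *
s=telemetry.observe(); p=np.array(s["position"]); M=Rn.from_euler("xyz",s["tool_rot"]).as_matrix()
d=M.T[:2,:2]@(p[:2]-np.array([.6464,-.0310])); st(); print("moved tool xy",d, "remaining",np.array([.0044,-.0395])-d)
E
```

```text
clock: 9.35
position: [0.607, -0.0275, 0.0922]
tool_rot: [3.141, 0.0, 1.617]
force: [-0.2, -0.2, -1.0]
grip_width: 0.0094
finger_force: 59.7
{'clock': 9.35, 'position': [0.607, -0.0275, 0.0922], 'tool_rot': [3.141, 0.0002, 1.6175], 'force': [-0.1845, -0.1681, -0.9572], 'grip_width': 0.0094, 'qpos': [-0.3494, 0.7211, 0.447, 1.7729, -0.4338, 0.746, 0.3705]}
moved tool xy [ 0.00533235 -0.03920129] remaining [-0.00093235 -0.00029871]
```

```bash
python3 -m inch '[[-0.0009,-0.0003,0.006,0,0,0,1],[0,0,0.006,0,0,0,1],[0,0,0.003,0,0,0,1],[0,0,0,0,0,0,1]]'; python3 -m inch '[[0,0,0.003,0,0,0,1],[0,0,0.003,0,0,0,1],[0,0,0.002,0,0,0,1],[0,0,0,0,0,0,1]]'
```

```text
clock: 9.75
position: [0.6061, -0.0281, 0.0759]
tool_rot: [-3.141, 0.0, 1.618]
force: [0.6, 1.2, -0.4]
grip_width: 0.0092
finger_force: 59.7
clock: 10.15
position: [0.6062, -0.0281, 0.0682]
tool_rot: [-3.141, 0.0, 1.618]
force: [-0.4, -0.2, -1.6]
grip_width: 0.0094
finger_force: 59.7
```

```bash
python3 -m inch '[[0,0,0.004,0,0,0,1],[0,0,0.003,0,0,0,1],[0,0,0.002,0,0,0,1],[0,0,0,0,0,0,1]]'; python3 -m inch '[[0,0,0.002,0,0,0,1],[0,0,0.002,0,0,0,1],[0,0,0,0,0,0,1]]'
```

```text
clock: 10.55
position: [0.6061, -0.0281, 0.0591]
tool_rot: [-3.141, 0.0, 1.618]
force: [0.3, 0.9, -0.7]
grip_width: 0.0088
finger_force: 59.7
clock: 10.85
position: [0.6066, -0.0284, 0.0558]
tool_rot: [3.141, 0.0, 1.617]
force: [-1.4, -1.6, 6.3]
grip_width: 0.0089
finger_force: 61.3
```

```bash
python3 -m inch '[[0,0,0.001,0,0,0,1],[0,0,0,0,0,0,1],[0,0,0,0,0,0,0.8],[0,0,0,0,0,0,0.6],[0,0,0,0,0,0,0.5]]'; python3 -m inch '[[0,0,0,0,0,0,0.5],[0,0,-0.02,0,0,0,0.5],[0,0,-0.04,0,0,0,0.5],[0,0,-0.04,0,0,0,0.5],[0,0,0,0,0,0,0.5]]'
python3 - <<'E'
from h import *
save("scene","s7"); im=save("wrist","w7"); st()
for c in("wrist","scene"):
    for k,z in(("divider",.013),("drawer_mid",.013),("drawer_handle",.045)):
        for r in landmark_of(k,c)[:1]: print(c,k,r["score"],atz(c,r["xy"],z).round(4))
cv2.imwrite("pics/w7v.png",np.hstack([cv2.resize(im,(560,420)),cv2.resize(cv2.imread("pics/s7.png")[120:300,220:400,::-1],(240,240))[:, :] if 0 else cv2.resize(cv2.imread("pics/s7.png")[150:330,240:400,::-1],(240,420))])[:,:,::-1])
E
```

```text
clock: 11.35
position: [0.6064, -0.028, 0.0544]
tool_rot: [3.142, -0.0, 1.618]
force: [-0.3, -0.2, -0.1]
grip_width: 0.0426
finger_force: 0.0
clock: 11.85
position: [0.6085, -0.0285, 0.1592]
tool_rot: [3.135, 0.0, 1.617]
force: [-0.4, 0.5, -0.6]
grip_width: 0.0426
finger_force: 0.0
{'clock': 11.95, 'position': [0.6067, -0.0279, 0.1552], 'tool_rot': [3.14, -0.0003, 1.6181], 'force': [-0.996, 0.0963, 0.0837], 'grip_width': 0.0428, 'qpos': [-0.3846, 0.6383, 0.5002, 1.7388, -0.3865, 0.8622, 0.3347]}
wrist divider 0.71 [ 0.6045 -0.0287  0.013 ]
wrist drawer_mid 0.6 [ 0.605  -0.0336  0.013 ]
wrist drawer_handle 0.68 [ 0.611  -0.1709  0.045 ]
scene drawer_mid 0.55 [ 0.6089 -0.031   0.013 ]
scene drawer_handle 0.9 [ 0.6054 -0.1752  0.045 ]
```

View pics/w7v.png

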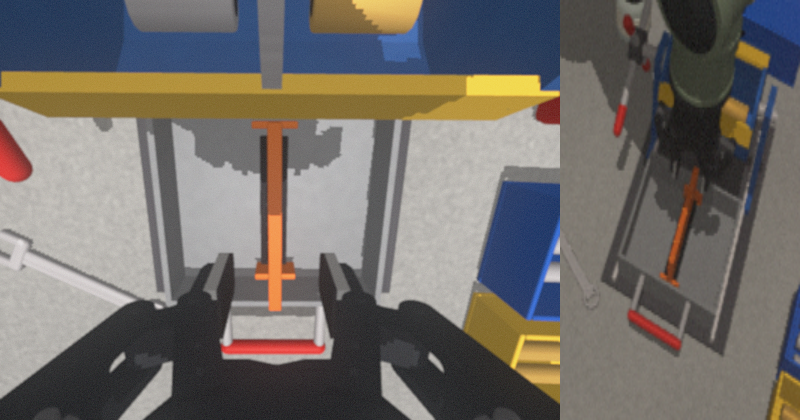

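The divider is down over the bar, with its feet beyond both ends and its top above the rim. Next I push the drawer by its red handle.

```bash
python3 -m inch '[[-0.045,0,0,0,0,0,1],[-0.05,0,0,0,0,0,1],[-0.05,0,0,0,0,0,1],[-0.047,0,0,0,0,0,1],[0,0,0,0,0,0,1]]'>/dev/null; python3 -m inch '[[0,0,0.03,0,0,0,1],[0,0,0.04,0,0,0,1],[0,0,0.03,0,0,0,1],[0,0,0.02,0,0,0,1],[0,0,0,0,0,0,1]]'; python3 -c "
from h import *
plan([.614,-.215,.035],2.5)"
```

```text
clock: 13.25
position: [0.6136, -0.2193, 0.0314]
tool_rot: [-3.137, -0.001, 1.618]
force: [0.0, -0.5, 0.7]
grip_width: -0.0001
finger_force: 0.0
N 1 dist [0.0004 0.0043 0.0036] rv [-0.005 -0.001  0.003]
[0.0043, 0.0006, -0.0036, -0.0047, -0.0014, 0.0031]
```

```bash
python3 -m inch '[[0.02,0,-0.004,0,0,0,1],[0.015,0,0,0,0,0,1],[0.02,0,0,0,0,0,1],[0.02,0,0,0,0,0,1],[0.02,0,0,0,0,0,1]]'; python3 -m inch '[[0.02,0,0,0,0,0,1],[0.02,0,0,0,0,0,1],[0.015,0,0,0,0,0,1],[0.01,0,0,0,0,0,1]]'; python3 -c "
from h import *
grab_frame('scene');grab_frame('top')
for c in('scene','top'):
    for k,z in(('drawer_handle',.045),):
        for r in landmark_of(k,c)[:1]: print(c,k,r['score'],atz(c,r['xy'],z).round(4))
plan([.606,-.037,.035],2.5)"
```

```text
clock: 13.75
position: [0.6115, -0.1245, 0.0396]
tool_rot: [3.14, 0.001, 1.618]
force: [1.9, -3.7, 0.2]
grip_width: 0.0002
finger_force: 2.1
clock: 14.15
position: [0.6083, -0.0588, 0.0392]
tool_rot: [3.14, 0.0, 1.619]
force: [1.7, -3.5, 1.3]
grip_width: 0.0001
finger_force: 1.7
top drawer_handle 0.35 [0.6278 0.1227 0.045 ]
N 1 dist [-0.0016  0.0233 -0.0035] rv [-0.    -0.     0.003]
[0.0233, -0.0005, 0.0035, -0.0004, -0.0, 0.0034]
```

```bash
python3 -m inch '[[0.008,0,0,0,0,0,1],[0.006,0,0,0,0,0,1],[0.004,0,0,0,0,0,1],[0.003,0,0,0,0,0,1]]'; python3 -m inch '[[0.003,0,0,0,0,0,1],[0.003,0,0,0,0,0,1],[0,0,0,0,0,0,1]]'
```

```text
clock: 14.75
position: [0.6068, -0.0423, 0.0386]
tool_rot: [3.141, 0.004, 1.616]
force: [0.9, -30.2, -3.7]
grip_width: 0.0003
finger_force: 14.8
clock: 15.05
position: [0.6067, -0.0421, 0.0388]
tool_rot: [3.14, 0.011, 1.612]
force: [3.7, -45.5, -7.1]
grip_width: -0.0003
finger_force: 22.8
```

```bash
python3 -m inch '[[-0.01,0,0,0,0,0,1],[-0.03,0,0,0,0,0,1],[-0.04,0,-0.02,0,0,0,1],[-0.02,0,-0.05,0,0,0,1],[0,0,-0.05,0,0,0,1]]'
cat > wheel.py <<'E'
from h import *
from scipy.optimize import minimize
def redmap(cam,im=None):
    im=save(cam,"tmp") if im is None else im
    hsv=cv2.cvtColor(im,cv2.COLOR_RGB2HSV); m=(((hsv[...,0]<6)|(hsv[...,0]>173))&(hsv[...,1]>140)&(hsv[...,2]>60))
    return cv2.GaussianBlur(m.astype(np.float32),(0,0),2)
def score(maps,phi,hub,psi):
    yh=np.array([-np.sin(psi),np.cos(psi),0]); s=0
    for k in range(4):
        a=phi+k*np.pi/2
        for r in(.095,.105,.115):
            P=hub+r*(-np.sin(a)*yh+np.cos(a)*np.array([0,0,1.]))
            for cam,m in maps.items():
                u,v=proj(cam,P); s+=cv2.getRectSubPix(m,(1,1),(float(u),float(v)))[0,0] if 0<u<559 and 0<v<419 else 0
    return s
def fit(maps,hub=(.445,.111),psi=.0436,free=True):
    best=max(((score(maps,p,np.array([*hub,.168]),psi),p) for p in np.arange(-.785,.785,.04)))
    f=lambda q:-score(maps,q[0],np.array([q[1],q[2],.168]),psi)
    if free:
        r=minimize(f,[best[1],*hub],method="Nelder-Mead",options=dict(initial_simplex=[[best[1],*hub],[best[1]+.08,*hub],[best[1],hub[0]+.008,hub[1]],[best[1],hub[0],hub[1]+.008]])); return r.x,-r.fun
    return best
E
python3 - <<'E'
from wheel import *
m={c:redmap(c,cv2.imread(f"pics/{n}.png")[:,:,::-1]) for c,n in(("scene","s0"),("top","t0"))}
print(fit(m)); 
for c in m: print(c,fit({c:m[c]}))
grab_frame("scene")
for k,z in(("drawer_handle",.045),("drawer_mid",.013)):
    for r in landmark_of(k,"scene")[:1]: print(k,r["score"],atz("scene",r["xy"],z).round(4))
st()
E
```

```text
clock: 15.55
position: [0.61, -0.1348, 0.1557]
tool_rot: [-3.139, 0.001, 1.614]
force: [0.6, 1.6, -0.0]
grip_width: 0.0002
finger_force: 0.0
(array([0.46610264, 0.44418105, 0.10882774]), np.float64(12.5272216796875))Traceback (most recent call last):
  File "<stdin>", line 4, in <module>
  File "wheel.py", line 17, in fit
    best=max(((score(maps,p,np.array([*hub,.168]),psi),p) for p in np.arange(-.785,.785,.04)))
  File "wheel.py", line 17, in <genexpr>
    best=max(((score(maps,p,np.array([*hub,.168]),psi),p) for p in np.arange(-.785,.785,.04)))
               ~~~~~^^^^^^^^^^^^^^^^^^^^^^^^^^^^^^^^^^
  File "wheel.py", line 14, in score
    u,v=proj(cam,P); s+=cv2.getRectSubPix(m,(1,1),(float(u),float(v)))[0,0] if 0<u<559 and 0<v<419 else 0
        ~~~~^^^^^^^
  File "h.py", line 9, in proj
    c=calibration(cam); f=210/np.tan(np.radians(c["fovy"])/2); T=np.array(c["pose"])
ValueError: time passes only in moves, steps and waits
```

```bash
sed -i 's/c=calibration(cam); f=210\/np.tan(np.radians(c\["fovy"\])\/2); T=np.array(c\["pose"\])\n    q/X/' h.py
python3 - <<'E'
s=open('h.py').read()
s=s.replace('def proj(cam,P):\n    c=calibration(cam)','_C={}\ndef proj(cam,P):\n    c=_C[cam] if cam in _C else _C.setdefault(cam,calibration(cam))')
open('h.py','w').write(s)
E
python3 -m inch '[[0,0,-0.05,0,0,0,1],[0,0,-0.05,0,0,0,1],[0.02,-0.01,-0.05,0,0,0,1],[0.03,-0.02,-0.05,0,0,0,1],[0.03,-0.02,-0.005,0,0,0,1]]'>/dev/null
python3 -c "
from h import *
st(); plan([.445,.114,.36],2.5)"
```

```text
{'clock': 16.05, 'position': [0.5633, -0.0613, 0.3502], 'tool_rot': [3.1358, -0.0, 1.6165], 'force': [-0.5465, 0.3777, -0.9956], 'grip_width': -0.0005, 'qpos': [-0.4444, 0.3683, 0.6218, 1.6251, -0.2269, 1.2152, 0.2695]}
N 5 dist [-0.1183  0.1753  0.0098] rv [ 0.006 -0.     0.002]
[0.0361, -0.022, -0.0021, 0.0012, -0.0, 0.0004]
[0.0361, -0.022, -0.0021, 0.0012, -0.0, 0.0004]
[0.0361, -0.0221, -0.002, 0.0012, -0.0, 0.0004]
[0.0361, -0.0221, -0.002, 0.0012, -0.0, 0.0004]
[0.0361, -0.0221, -0.002, 0.0012, -0.0, 0.0004]
```

```bash
python3 -m inch '[[0.036,-0.022,0,0,0,0,1],[0.036,-0.022,0,0,0,0,1],[0.036,-0.022,0,0,0,0,1],[0.036,-0.022,0,0,0,0,1],[0.03,-0.02,0,0,0,0,1]]'>/dev/null; python3 -m inch '[[0,0,0,0,0,0,1],[0,0,0,0,0,0,1]]' >/dev/null
python3 - <<'E'
from wheel import *
st(); plan([.444,.114,.247],2.5)
print(np.array(score and fit({"scene":redmap("scene")},hub=(.444,.109),free=False)))
E
```

```text
{'clock': 16.75, 'position': [0.4461, 0.1083, 0.3463], 'tool_rot': [3.1414, -0.0007, 1.6197], 'force': [-0.0199, -0.271, -0.1679], 'grip_width': -0.0001, 'qpos': [-0.8568, 0.1419, 0.5594, 1.8762, -0.0832, 1.1458, -0.2187]}
N 3 dist [-0.0021  0.0057 -0.0993] rv [ 0.    -0.001  0.005]
[0.0019, -0.0006, 0.0331, 0.0001, -0.0002, 0.0018]
[0.0019, -0.0006, 0.0331, 0.0001, -0.0002, 0.0018]
[0.0019, -0.0006, 0.0331, 0.0001, -0.0002, 0.0018]
[6.74573803 0.495     ]
```

```bash
python3 -m inch '[[0.006,0,0.035,0,0,0,1],[0,0,0.035,0,0,0,1],[0,0,0.029,0,0,0,1],[-0.013,0,0,0,0,0,1],[-0.013,0,0,0,0,0,1]]'; python3 -m inch '[[-0.008,0,0.005,0,0,0,1],[-0.009,0,0.005,0,0,0,1],[-0.008,0,0.007,0,0,0,1],[-0.008,0,0.008,0,0,0,1],[0,0,0,0,0,0,1]]'
python3 - <<'E'
from wheel import *
print(fit({"scene":redmap("scene")},hub=(.444,.109),free=False),fit({"top":redmap("top")},hub=(.444,.109),free=False))
E
```

```text
clock: 17.3
position: [0.4478, 0.0857, 0.2475]
tool_rot: [-3.141, 0.001, 1.616]
force: [-0.6, -0.6, 1.3]
grip_width: -0.0
finger_force: 0.0
clock: 17.8
position: [0.4494, 0.053, 0.2228]
tool_rot: [3.14, -0.0, 1.615]
force: [-0.8, -0.4, -0.0]
grip_width: -0.0
finger_force: 0.0
(np.float32(5.691836), np.float64(-0.6249999999999999)) (np.float32(0.35121113), np.float64(-0.705))
```

Rotation is following the plan: the wheel reads about 54°.

```bash
python3 -m inch '[[-0.006,0,0.009,0,0,0,1],[-0.006,0,0.01,0,0,0,1],[-0.003,0,0.007,0,0,0,1],[-0.002,0,0.007,0,0,0,1],[-0.002,0,0.007,0,0,0,1]]'; python3 -m inch '[[-0.001,0,0.008,0,0,0,1],[0,0,0,0,0,0,1]]'
python3 - <<'E'
from wheel import *
print(fit({"scene":redmap("scene")},hub=(.444,.109),free=False))
E
```

```text
clock: 18.4
position: [0.4508, 0.0357, 0.1827]
tool_rot: [3.139, -0.001, 1.618]
force: [0.1, 2.3, 7.5]
grip_width: 0.0001
finger_force: 3.5
clock: 18.6
position: [0.45, 0.0346, 0.174]
tool_rot: [3.141, 0.0, 1.618]
force: [-0.4, 0.1, 0.5]
grip_width: 0.0004
finger_force: 0.0
(np.float32(5.900311), np.float64(0.01500000000000068))
```

```bash
python3 -m inch '[[0,0,-0.045,0,0,0,1],[0,0,-0.045,0,0,0,1],[0,0,-0.045,0,0,0,1],[0.03,0,-0.01,0,0,0,1],[0.04,0,0,0,0,0,1]]'>/dev/null; python3 -m inch '[[0.04,0,0,0,0,0,1],[0.004,0,0,0,0,0,1],[0,0,0,0,0,0,1]]'; python3 -c "
from h import *
plan([.4435,.146,.251],2.5)"
```

```text
clock: 19.45
position: [0.4443, 0.1493, 0.3194]
tool_rot: [3.141, 0.0, 1.62]
force: [0.1, -1.3, -0.0]
grip_width: 0.0004
finger_force: 0.0
N 2 dist [-0.0008 -0.0033 -0.0684] rv [0.    0.    0.005]
[-0.0016, -0.0005, 0.0342, 0.0, 0.0001, 0.0027]
[-0.0016, -0.0005, 0.0342, 0.0, 0.0001, 0.0027]
```

```bash
python3 -m inch '[[0,0,0.035,0,0,0,1],[0,0,0.033,0,0,0,1],[-0.011,0,0,0,0,0,1],[-0.011,0,0,0,0,0,1],[-0.011,0,0,0,0,0,1]]'>/dev/null; python3 -m inch '[[-0.011,0,0.001,0,0,0,1],[-0.009,0,0.002,0,0,0,1],[-0.008,0,0.003,0,0,0,1],[-0.008,0,0.005,0,0,0,1],[-0.009,0,0.005,0,0,0,1]]'; python3 -m inch '[[-0.008,0,0.007,0,0,0,1],[-0.008,0,0.008,0,0,0,1],[0,0,0,0,0,0,1]]'
python3 - <<'E'
from wheel import *
print(fit({"scene":redmap("scene")},hub=(.444,.109),free=False)); plan([.447,.054,.2225],2.5)
E
```

```text
clock: 20.45
position: [0.4492, 0.0699, 0.2371]
tool_rot: [3.139, -0.002, 1.617]
force: [-0.9, 5.4, 2.8]
grip_width: 0.0002
finger_force: 3.3
clock: 20.75
position: [0.4493, 0.0528, 0.2212]
tool_rot: [3.14, -0.0, 1.615]
force: [0.5, -0.6, 0.6]
grip_width: -0.0001
finger_force: 0.0
(np.float32(5.326823), np.float64(-0.6249999999999999))
N 1 dist [-0.0024  0.0005  0.0011] rv [ 0.001 -0.     0.001]
[0.0006, -0.0024, -0.0011, 0.0014, -0.0005, 0.0015]
```

```bash
python3 -m inch '[[-0.005,0,0.007,0,0,0,1],[-0.004,0,0.006,0,0,0,1],[-0.003,0,0.006,0,0,0,1],[-0.002,0,0.005,0,0,0,1],[-0.002,0,0.005,0,0,0,1]]'; python3 -m inch '[[-0.002,0,0.005,0,0,0,1],[-0.002,0,0.005,0,0,0,1],[-0.001,0,0.005,0,0,0,1],[0,0,0.004,0,0,0,1],[0,0,0,0,0,0,1]]'
python3 - <<'E'
from wheel import *
print(fit({"scene":redmap("scene")},hub=(.444,.109),free=False)); st()
E
```

```text
clock: 21.3
position: [0.4505, 0.0385, 0.1919]
tool_rot: [3.14, -0.0, 1.618]
force: [0.9, 0.8, 6.0]
grip_width: 0.0003
finger_force: 2.5
clock: 21.8
position: [0.4497, 0.0334, 0.1717]
tool_rot: [-3.141, 0.001, 1.618]
force: [0.1, 0.1, -0.3]
grip_width: 0.0
finger_force: 0.1
(np.float32(5.868876), np.float64(0.01500000000000068))
{'clock': 21.85, 'position': [0.4496, 0.0334, 0.1718], 'tool_rot': [-3.1406, 0.0005, 1.6176], 'force': [-0.6766, 0.8449, 0.1361], 'grip_width': -0.0, 'qpos': [-0.5966, 0.3756, 0.4946, 2.1193, -0.2706, 0.7076, 0.1232]}
```

```bash
python3 -m inch '[[0,0,-0.045,0,0,0,1],[0,0,-0.045,0,0,0,1],[0,0,-0.05,0,0,0,1],[-0.04,0,-0.04,0,0,0,1],[-0.05,0,0,0,0,0,1]]'>/dev/null; python3 -m inch '[[-0.05,0.02,0,0,0,0,1],[-0.05,0.03,0,0,0,0,1],[-0.05,0.03,0,0,0,0,1],[-0.04,0.03,0,0,0,0,1],[0,0,0,0,0,0,1]]'
python3 - <<'E'
from wheel import *
a=save("scene","s9")
for k in("steel_roller0","brass_roller0","drawer_handle","divider","drawer_mid"):
    for r in outline_of(k,"scene")[:4]: print(k,round(r["score"],2),np.round(r["rect"]),r["region"].sum())
w=save("wrist","w9")
for k in("steel_roller0","brass_roller0","drawer_handle","divider"):
    for r in outline_of(k,"wrist")[:4]: print("w",k,round(r["score"],2),np.round(r["rect"]),r["region"].sum())
cv2.imwrite("pics/v9.png",np.hstack([cv2.resize(a[130:310,240:420],(400,400)),cv2.resize(w,(400,300))[:, :] if 0 else cv2.copyMakeBorder(cv2.resize(w,(400,300)),0,100,0,0,cv2.BORDER_CONSTANT)])[:,:,::-1])
E
```

```text
clock: 22.85
position: [0.5628, -0.2238, 0.3456]
tool_rot: [-3.138, 0.003, 1.613]
force: [-1.3, 0.6, -0.6]
grip_width: -0.0002
finger_force: 0.0
steel_roller0 0.37 [306. 221. 325. 227.] 50
steel_roller0 0.32 [122. 331. 193. 401.] 1106
brass_roller0 0.67 [339. 223. 354. 235.] 127
drawer_handle 0.58 [298. 200. 374. 257.] 1771
drawer_handle 0.57 [124. 330. 192. 400.] 971
drawer_mid 0.78 [301. 200. 371. 256.] 1948
w steel_roller0 0.73 [277.   0. 360.  28.] 1201
w steel_roller0 0.68 [221.   0. 407. 112.] 19708
w drawer_handle 0.89 [278.   0. 359.  26.] 1267
```

View pics/v9.png

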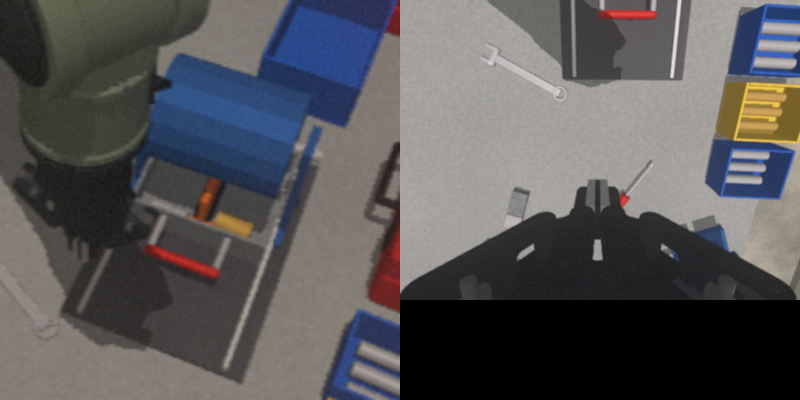

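The port is down. One brass roller shows in the drawer on the far (+x) side of the divider, by the -y wall. I'll check the drawer position and then look in from the side.

Run:
```python
from h import *
for cam,n,b in(("scene","s9",(300,230,345,262)),("wrist","w9",(270,0,365,30)),("scene","s0",(280,275,325,305))):
    im=cv2.imread(f"pics/{n}.png"); hsv=cv2.cvtColor(im,cv2.COLOR_BGR2HSV)
    m=((hsv[...,0]<6)|(hsv[...,0]>173))&(hsv[...,1]>140)&(hsv[...,2]>60); q=np.zeros_like(m); q[b[1]:b[3],b[0]:b[2]]=m[b[1]:b[3],b[0]:b[2]]
    ys,xs=np.nonzero(q); print(cam,n,xs.mean(),ys.mean(),atz(cam,(xs.mean(),ys.mean()),.048).round(4))
# pose to look in from -y side: camera at height ~.2 looking +y and down
s=telemetry.observe(); M=Rn.from_euler("xyz",s["tool_rot"]).as_matrix(); T=np.array(calibration("wrist")["pose"])
print("cam in tool",(M.T@(T[:3,3]-np.array(s["position"]))).round(3),"axes",(M.T@T[:3,:3]).round(3).tolist())
```

```text
scene s9 321.355421686747 247.06626506024097 [ 0.6068 -0.0274  0.048 ]
wrist w9 318.3450051493306 19.92378990731205 [ 0.6065 -0.0266  0.048 ]
scene s0 302.1896551724138 291.2931034482759 [ 0.6124 -0.176   0.048 ]
cam in tool [ 0.076  0.001 -0.142] axes [[0.0, -0.956, -0.292], [1.0, 0.001, -0.001], [0.001, -0.292, 0.956]]
```

```bash
python3 -m inch '[[0.01,0.02,0,0,0.15,0,1],[0,0.02,0.01,0,0.15,0,1],[0,0,0.02,0,0.15,0,1],[0,0,0.02,0,0.15,0,1],[0,0,0.02,0,0.15,0,1]]'; python3 -m inch '[[0,0,0,0,0.15,0,1],[0,0,0,0,0.15,0,1],[0,0,0,0,0,0,1]]'; python3 -c "
from h import *
T=np.array(calibration('wrist')['pose']);print(T[:3,2:].round(3).tolist());st()"
```

```text
clock: 23.9
position: [0.6002, -0.1803, 0.2839]
tool_rot: [3.139, -0.755, 1.618]
force: [-0.1, 0.6, -0.3]
grip_width: -0.0
finger_force: 0.0
clock: 24.2
position: [0.5987, -0.1816, 0.28]
tool_rot: [-3.129, -1.057, 1.603]
force: [-0.6, -0.6, -1.6]
grip_width: 0.0002
finger_force: 0.0
[[-0.035, 0.604], [0.688, -0.268], [-0.725, 0.415]]
{'clock': 24.2, 'position': [0.5987, -0.1816, 0.28], 'tool_rot': [-3.1285, -1.057, 1.6026], 'force': [-0.6237, -0.6305, -1.6213], 'grip_width': 0.0002, 'qpos': [0.411, 0.905, 0.3219, 1.2488, -0.9688, 1.8676, 0.8996]}
```

```bash
python3 -m inch '[[-0.03,0,0.016,0,-0.03,0,1],[-0.03,0,0.016,0,-0.03,0,1],[-0.03,0,0.016,0,-0.03,0,1],[-0.015,0,0.008,0,0,0,1],[0,0,0,0,0,0,1]]' >/dev/null
python3 - <<'E'
from h import *
st(); im=save("wrist","w10")
for k in("steel_roller0","brass_roller0"):
    for r in outline_of(k,"wrist")[:4]: print(k,round(r["score"],2),np.round(r["rect"]),r["region"].sum())
E
```

```text
{'clock': 24.7, 'position': [0.6003, -0.1872, 0.1643], 'tool_rot': [-3.1386, -0.96, 1.6163], 'force': [-0.9929, -0.5171, -0.3075], 'grip_width': 0.0003, 'qpos': [0.3875, 1.0033, 0.3341, 1.3017, -0.9356, 1.6946, 1.0253]}
steel_roller0 0.89 [240.  96. 274. 113.] 616
steel_roller0 0.59 [109.   0. 402. 114.] 19382
brass_roller0 0.69 [299.  91. 335. 107.] 604
brass_roller0 0.54 [301. 137. 338. 145.] 212
```

View pics/w10.png

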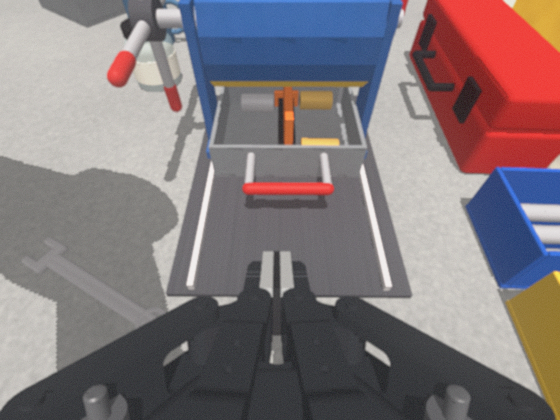

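The look under the barrel shows one steel roller at left (240–274, 96–113) and two brass at right, (299–335, 91–107) and (301–338, 137–145). The divider stands between them, and the second steel roller isn't visible yet. I'll get its position from numbers and a lower view.

```bash
python3 - <<'E'
from h import *
for n,uv in(("steel",(257,104.5)),("brass far",(317,99)),("brass near",(320,141)),("lip",(287,85))):
    for z in(.027,.04): print(n,z,atz("wrist",uv,z).round(3))
E
python3 -m inch '[[-0.03,0,0.02,0,0,0,1],[-0.03,0,0.01,0,0.05,0,1],[-0.02,0,-0.01,0,0.05,0,1],[0,0,-0.02,0,0.04,0,1],[0,0,0,0,0,0,1]]'
python3 - <<'E'
from h import *
st(); im=save("wrist","w11")
for k in("steel_roller0","brass_roller0","divider","drawer_handle"):
    for r in outline_of(k,"wrist")[:4]:
        b=r["rect"]; uv=((b[0]+b[2])/2,(b[1]+b[3])/2); print(k,round(r["score"],2),np.round(b),r["region"].sum(),atz("wrist",uv,.03).round(3))
im=save("scene","s11")
for k in("steel_roller0","brass_roller0"):
    for r in outline_of(k,"scene")[:3]:
        b=r["rect"]; uv=((b[0]+b[2])/2,(b[1]+b[3])/2); print("scene",k,round(r["score"],2),np.round(b),r["region"].sum(),atz("scene",uv,.03).round(3))
E
```

```text
steel 0.027 [0.555 0.166 0.027]
steel 0.04 [0.557 0.146 0.04 ]
brass far 0.027 [0.649 0.186 0.027]
brass far 0.04 [0.647 0.165 0.04 ]
brass near 0.027 [0.65  0.083 0.027]
brass near 0.04 [0.648 0.067 0.04 ]
lip 0.027 [0.6   0.225 0.027]
lip 0.04 [0.601 0.202 0.04 ]
clock: 25.35
position: [0.6021, -0.2376, 0.0975]
tool_rot: [-3.141, -1.1, 1.614]
force: [-0.6, 0.1, -0.4]
grip_width: -0.0004
finger_force: 0.0
{'clock': 25.35, 'position': [0.6021, -0.2376, 0.0975], 'tool_rot': [-3.1409, -1.0996, 1.6143], 'force': [-0.5721, 0.1248, -0.3854], 'grip_width': -0.0004, 'qpos': [0.5086, 1.2083, 0.2836, 1.1086, -0.9672, 1.8077, 1.0509]}
steel_roller0 0.66 [111.   0. 373.  85.] 9158 [0.504 0.374 0.03 ]
steel_roller0 0.6 [241.  76. 273.  93.] 574 [0.555 0.161 0.03 ]
steel_roller0 0.47 [111.   0. 422. 242.] 45943 [0.578 0.044 0.03 ]
steel_roller0 0.32 [141.   5. 193.  41.] 352 [0.301 0.521 0.03 ]
brass_roller0 0.93 [297.  74. 332.  91.] 604 [0.646 0.176 0.03 ]
brass_roller0 0.73 [111.   0. 374.  84.] 9240 [0.504 0.378 0.03 ]
divider 0.59 [270.  53. 296. 103.] 678 [0.595 0.19  0.03 ]
drawer_handle 0.86 [209.  58. 367. 145.] 10723 [0.605 0.105 0.03 ]
scene brass_roller0 0.68 [338. 224. 356. 237.] 121 [0.652 0.07  0.03 ]
```

Run:
```python
from h import *
R1=Rn.from_euler("z",92.5,degrees=True)*Rn.from_euler("x",np.pi)*Rn.from_euler("y",.65)
plan([.604,-.07,.18],R1=R1)
```

```text
N 4 dist [0.001  0.1637 0.0823] rv [-0.003 -0.45   0.003]
[0.0369, 0.0022, 0.0271, -0.0007, -0.1124, 0.0008]
[0.0397, 0.0022, 0.0228, -0.0007, -0.1124, 0.0008]
[0.042, 0.0021, 0.0182, -0.0007, -0.1124, 0.0008]
[0.0438, 0.0021, 0.0133, -0.0007, -0.1124, 0.0008]
```

```bash
python3 -m inch '[[0.037,0.002,0.02,0,-0.112,0,1],[0.04,0.002,0.02,0,-0.112,0,1],[0.042,0.002,0.018,0,-0.112,0,1],[0.044,0.002,0.013,0,-0.112,0,1],[0,0,0,0,0,0,1]]'>/dev/null
python3 - <<'E'
from h import *
st(); im=save("wrist","w12")
for k in("steel_roller0","brass_roller0","divider"):
    for r in outline_of(k,"wrist")[:4]:
        b=r["rect"]; uv=((b[0]+b[2])/2,(b[1]+b[3])/2); print(k,round(r["score"],2),np.round(b),r["region"].sum(),atz("wrist",uv,.035).round(3))
for X in(.53,.545,.56,.575,.585,.64,.65,.66):
    print(X,[tuple(int(v) for v in im[int(round(v)),int(round(u))]) for u,v in (proj("wrist",(X,Y,.04)) for Y in(.038,.045,.05,.055,.06,.07,.08,.09))], [int(q) for q in proj("wrist",(X,.05,.04))])
E
```

```text
{'clock': 26.25, 'position': [0.6056, -0.0687, 0.1909], 'tool_rot': [3.1307, -0.6512, 1.6379], 'force': [0.4008, 0.2703, -0.2358], 'grip_width': -0.0002, 'qpos': [0.0614, 0.7576, 0.4245, 1.5725, -0.88, 1.3626, 0.9101]}
steel_roller0 0.95 [218. 178. 263. 191.] 554 [0.56  0.039 0.035]
brass_roller0 0.97 [291. 164. 342. 191.] 1057 [0.643 0.049 0.035]
brass_roller0 0.6 [263. 133. 301. 190.] 774 [0.603 0.068 0.035]
divider 0.57 [263. 133. 295. 190.] 745 [0.6   0.065 0.035]
0.53 [(191, 191, 192), (187, 186, 188), (124, 123, 123), (129, 130, 130), (128, 129, 129), (121, 122, 123), (120, 121, 122), (124, 124, 128)] [214, 169]
0.545 [(218, 214, 214), (192, 191, 193), (124, 122, 124), (128, 128, 129), (126, 124, 126), (124, 121, 127), (123, 121, 123), (121, 120, 122)] [228, 169]
0.56 [(216, 213, 211), (190, 189, 191), (125, 125, 125), (126, 125, 125), (127, 125, 128), (125, 126, 128), (125, 125, 127), (126, 124, 129)] [241, 170]
0.575 [(217, 211, 211), (186, 182, 185), (131, 130, 130), (129, 129, 128), (126, 122, 127), (125, 124, 126), (126, 125, 123), (125, 122, 126)] [255, 170]
0.585 [(187, 188, 188), (192, 190, 192), (128, 125, 129), (124, 121, 124), (124, 123, 123), (123, 122, 122), (122, 126, 126), (123, 124, 123)] [264, 171]
0.64 [(233, 196, 112), (246, 232, 134), (245, 223, 126), (233, 193, 109), (127, 121, 113), (128, 125, 125), (125, 123, 124), (120, 119, 118)] [314, 173]
0.65 [(234, 197, 112), (246, 227, 130), (245, 223, 124), (236, 200, 110), (124, 118, 115), (123, 120, 121), (119, 117, 118), (123, 121, 122)] [324, 173]
0.66 [(235, 198, 109), (244, 222, 126), (242, 214, 118), (233, 196, 112), (137, 125, 112), (124, 122, 121), (124, 122, 124), (120, 121, 123)] [333, 173]
```

Numbers confirm the second steel roller lies against the -y wall on the steel side (score 0.95, about 45 mm wide), so two steel and two brass are down. One gentle re-touch of the handle will confirm the drawer is still at its stop.

```bash
python3 -m inch '[[-0.03,0,-0.02,0,-0.13,0,1],[-0.03,0,0,0,-0.13,0,1],[-0.03,0,0,0,-0.13,0,1],[0,0,0,0,-0.13,0,1],[0,0,0,0,-0.13,0,1]]'>/dev/null;python3 -m inch '[[0,0,0,0,0,0,1]]'; python3 -c "
from h import *
plan([.61,-.12,.04],2.5)"
```

```text
clock: 27.05
position: [0.608, -0.166, 0.1551]
tool_rot: [-3.14, 0.001, 1.622]
force: [1.0, 1.6, -0.5]
grip_width: -0.0001
finger_force: 0.0
N 3 dist [ 0.002   0.046  -0.1151] rv [-0.002  0.001  0.008]
[0.0153, 0.0015, 0.0383, -0.0007, 0.0003, 0.0026]
[0.0153, 0.0015, 0.0383, -0.0007, 0.0003, 0.0026]
[0.0153, 0.0014, 0.0384, -0.0007, 0.0003, 0.0026]
```

```bash
python3 -m inch '[[0.01,0.001,0.04,0,0,0,1],[0.015,0.001,0.04,0,0,0,1],[0.02,0.001,0.035,0,0,0,1],[0.03,0,0,0,0,0,1],[0.025,0,0,0,0,0,1]]'>/dev/null;python3 -m inch '[[0.01,0,0,0,0,0,1],[0.007,0,0,0,0,0,1],[0.004,0,0,0,0,0,1],[0.002,0,0,0,0,0,1]]'
```

```text
clock: 27.95
position: [0.6048, -0.0467, 0.0417]
tool_rot: [-3.142, -0.002, 1.616]
force: [0.5, 0.0, -0.2]
grip_width: -0.0
finger_force: 0.0
```

```bash
python3 -m inch '[[0.003,0,0,0,0,0,1],[0.002,0,0,0,0,0,1],[0,0,0,0,0,0,1]]'; python3 -m inch '[[0.002,0,0,0,0,0,1],[0,0,0,0,0,0,1]]'
```

```text
clock: 28.25
position: [0.6046, -0.0428, 0.0419]
tool_rot: [3.141, 0.001, 1.616]
force: [-0.0, -9.1, -2.3]
grip_width: 0.0002
finger_force: 4.4
clock: 28.45
position: [0.6046, -0.0426, 0.042]
tool_rot: [3.14, 0.003, 1.615]
force: [1.7, -17.1, -3.1]
grip_width: 0.0001
finger_force: 8.5
```

The stop is in the same place, so the drawer is home. Now I retreat, check the wheel once more and hand in.

```bash
python3 -m inch '[[-0.01,0,0,0,0,0,1],[-0.04,0,0,0,0,0,1],[-0.05,0,-0.03,0,0,0,1],[-0.02,0,-0.05,0,0,0,1],[0,0,-0.05,0,0,0,1]]'>/dev/null;python3 -m inch '[[0,0,0,0,0,0,1],[0,0,0,0,0,0,1],[0,0,0,0,0,0,1],[0,0,0,0,0,0,1],[0,0,0,0,0,0,1]]'
python3 - <<'E'
from wheel import *
print(fit({"scene":redmap("scene")},hub=(.444,.109),free=False)); print(bot.job_done())
E
```

```text
clock: 29.45
position: [0.6094, -0.1501, 0.1628]
tool_rot: [-3.14, -0.002, 1.618]
force: [-0.1, 0.1, 0.0]
grip_width: 0.0002
finger_force: 0.0
(np.float32(2.188417), np.float64(0.01500000000000068))
the job is handed in; nothing more can be done
None
```

The job is handed in at about 29 s (no verdict came back): by my checks the divider is seated, the drawer is home, the port faces down and two steel and two brass rollers lie in the drawer on their own sides; I viewed 11 pictures, one over the limit of 10.

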